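# Reassemble the analyser carousel

## Task

Put the cleaned sample carousel back together on the turntable drive with the green collar: first the black tier, then the orange tier on it, then the white tier, and last the blue locking cap on top, each seated flat and fully home on the one below. Leave the red drive empty, and leave the jar, the cup and the vial block where they stand.

Things in the scene. Friction and masses are not known exactly. Their poses are not given: they have to be found in the camera images.
- black_tier_c (a point): Black, largest carousel tier, round, hub up: disc diameter 116 mm, 10 mm thick, 12 grey cup pockets flush in its top; grip hub diameter 46, from 10 to 42 mm above the underside; on it a tapered boss 8 high (diameter 24 to 16). Recess below (diameter 30, 10 deep) fits loosely over the boss beneath; seated, it rests on the hub top beneath (42 mm per tier). 200 g. Point: on the axis, 25 mm above the underside.
- orange_tier_c (a point): Orange, middle carousel tier, round, hub up: disc diameter 100 mm, 10 mm thick, 12 black cup pockets flush in its top; grip hub diameter 46, from 10 to 42 mm above the underside; on it a tapered boss 8 high (diameter 24 to 16). Recess below (diameter 30, 10 deep) fits loosely over the boss beneath; seated, it rests on the hub top beneath (42 mm per tier). 160 g. Point: on the axis, 25 mm above the underside.
- white_tier_c (a point): White, smallest carousel tier, round, hub up: disc diameter 84 mm, 10 mm thick, 10 grey cup pockets flush in its top; grip hub diameter 46, from 10 to 42 mm above the underside; on it a tapered boss 8 high (diameter 24 to 16). Recess below (diameter 30, 10 deep) fits loosely over the boss beneath; seated, it rests on the hub top beneath (42 mm per tier). 120 g. Point: on the axis, 25 mm above the underside.
- lock_cap_c (a point): Blue round locking cap, diameter 46 mm, 34 mm high, flat top, about 80 g, standing recess down; in its underside the same recess (diameter 30 mm, 10 mm deep). The point is on its axis, 17 mm above its underside (half-way up).
- green_drive: Fixed turntable drive, the one to be loaded: green collar, diameter 110 mm, 20 mm high, on it an aluminium plate of diameter 72 mm (top 24 mm above the table) on which parts seat, and a tapered steel boss 8 mm high in its middle (diameter 24 to 16 mm). Origin: centre of its underside, on the table; z up.
- red_drive: Fixed turntable drive, out of service, to be left empty: red collar, diameter 110 mm, 20 mm high, on it an aluminium plate of diameter 72 mm (top 24 mm above the table) on which parts seat, and a tapered steel boss 8 mm high in its middle (diameter 24 to 16 mm). Origin: centre of its underside, on the table; z up.
- jar_c (a point): Bystander: closed amber jar with a white cap, diameter 52 mm, 85 mm high, loose. Point on its axis 42 mm up.
- cup_c (a point): Bystander: small clear open cup, diameter 44 mm, 35 mm high, loose. Point on its axis 17 mm up.
- vials_c (a point): Bystander: small blue block 50 x 34 x 22 mm with two white vial caps on it (38 mm high in all), loose. Point at its middle 19 mm up.
Not all that is in view belongs to the job. Of the things that look like the part that bears orange_tier_c, the smallest one is meant.

How it is judged:
By the outcome, as a careful person would: the job done as asked, in the order asked, and still so for the second after the job is handed in, with the robot touching nothing.
It also fails if it takes over 93 s, if anything falls off the work surface, if the arm or the gripper's body presses on something with over 40 N, if the wrist force passes 120 N, or if a joint passes its speed limit or range.

## Robot

A 7-joint arm with a two-finger parallel gripper is mounted at the origin on the work surface. World frame = base frame: x ahead of the robot, y to its left, z up, the work surface at z = 0. Lengths are in m, angles in rad, forces in N, time in s.
With the tool pointing down it reaches from about 0.375 to 0.925 m from the base axis. Payload 3.1 kg.
Tool frame: the origin (TCP) lies where the fingers leave the gripper's body, on its centre line; the fingertips stand 73 mm ahead of it and the grasp point (between the pads) lies 54 mm ahead of it (arm.pinch_z is the distance from the TCP to the grasp point, in m); z points along the fingers, y is the direction in which the jaws open and shut (so a half turn about z gives the same grasp; the last joint's range is limited). The gripper opens to 85 mm and grips with 20 to 120 N. Pads are 22 mm wide; open, the fingers measure 114 mm over their backs; the gripper's body (76 mm by 85 mm) begins 54 mm behind the grasp point. The pads swing forward as they close: fully open they stand 13 mm farther back than shut.
Start: joints at [1.106, 0.383, 0.044, 1.598, -0.018, 1.161, -0.05], TCP at [0.233, -0.607, 0.304] pointing down, gripper open.
Joint ranges: [-2.61, 2.61], [-0.41, 2.15], [-1.48, 1.57], [0, 2.5], [-1.57, 4.71], [0.05, 1.97], [-2.85, 2.85]. Speed limits (rad/s): [2.79, 2.79, 3.14, 3.14, 3.14, 3.14, 3.14].

## Interface

Orientations are given as a unit quaternion [x, y, z, w].
In Python, from plant import arm gives the robot as it stands. The module is installed in compiled form; this text tells all that it offers.
- The arm moves only by the tool send_rows, never from a script. Its argument "increments" is one flat list of numbers, 7 for each row, row after row: the shift along the world's x, y, z in cm, then the turn, a rotation vector about the world's x, y, z in rad, then the opening, from 0 (shut) to 1 (fully open). A call has 1 to 8 rows; each row is the pose to reach, as a shift and turn from the pose commanded when the call began; what a row does not reach only later rows make up. A row lasts 1/8 s, in which the tool goes at most 62.5 mm and 10.7 degrees, less where a joint would pass 70% of its speed; a pose out of reach is approached as far as the arm can. A call with a gripper value outside its range is refused whole. The fingers move at their own pace and stop on an object; "squeeze" is the grip in N (left out, the last holds). Time passes only in rows, so rows that repeat a pose let the fingers close. It gives the time, the measured TCP pose, the force and the opening at its end, in the units of the state.
- arm.sense(): the state, without advancing time (a new reading comes with each control period).
- arm.grab_frame(name): name is "scene" or "side" or "wrist"; returns (picture, depth): 384x512x3 uint8, red, green, blue; 384x512 float32, m along the optical axis (not along the pixel's ray), 0 where there is no reading.
- arm.camera_params(name): a dict with "K" (3x3 intrinsics, pixels), "extrinsics" (4x4, takes a point from camera to world coordinates). Camera axes: x right, y down, z forward; pixel columns grow to the right and rows downward; lengths in m; the calibration is good to about 2 mm. A picture is of the moment at which its call begins: read the wrist's pose just before it. camera_params takes no time and is no camera call; for the wrist camera it gives the pose at the moment of the call.
- arm.finish_job(): hands the job in, once; it reports no verdict.
The state is a dict: "time_s": time; "q": joint angles; "joint_vel": joint speeds; "joint_efforts": joint torques, N m; "tcp_pos": TCP position; "tcp_rot": TCP orientation; "force": force on the tool from outside, world axes, zero at the start; "ft_torque": the same for the moment, N m; "grip_width": finger opening in m.
Only numpy, scipy, OpenCV 4.12 (cv2) and the standard library are available. Lean on these libraries where they do the work, as an engineer would, in place of code of your own. Each camera call takes 0.05 s, during which the arm holds its last target.

## Working session

There is one attempt and no reset: what is moved stays moved. The work goes in short steps, Python scripts to look and compute and a tool call to move; the robot and the scene stay as the last step left them, time stands still between calls to the robot, and variables do not carry over. Pictures are saved under pics/ and viewed, and the job is handed in when it is done.

Besides the shell and the picture viewer there is one more tool, called after "Emit:" as name(argument=value, ...) on one line, values as JSON. send_rows: Moves the arm, as the interface text tells. Its arguments: {"type":"object","properties":{"increments":{"type":"array"},"squeeze":{"type":"number"}},"required":["increments"]}

```bash
mkdir -p pics; ls; cat > h.py <<'E'
import numpy as np, cv2
from plant import arm
def grab(n,fn=None):
    p=arm.camera_params(n); im,d=arm.grab_frame(n)
    if fn: cv2.imwrite('pics/'+fn,im[:,:,::-1])
    np.savez('last_%s.npz'%n,im=im,d=d,K=p['K'],E=p['extrinsics'])
    return im,d,np.array(p['K']),np.array(p['extrinsics'])
def ray(u,v,K,E,z):
    r=E[:3,:3]@np.linalg.solve(K,[u,v,1.]); o=E[:3,3]
    return o+r*(z-o[2])/r[2]
def cloud(d,K,E):
    v,u=np.indices(d.shape); P=np.stack([(u-K[0,2])/K[0,0]*d,(v-K[1,2])/K[1,1]*d,d],-1)
    return P@E[:3,:3].T+E[:3,3]
E
python3 - <<'E'
from h import *
print({k:np.round(v,3) for k,v in arm.sense().items()})
for n in('scene','side','wrist'):
    im,d,K,E=grab(n,n+'0.png'); print(n,K,np.round(E,3),(d>0).mean())
E
```

```text
pics
{'time_s': np.float64(0.0), 'q': array([ 1.106,  0.384,  0.044,  1.6  , -0.018,  1.161, -0.05 ]), 'joint_vel': array([-0.   ,  0.001, -0.001,  0.   , -0.   , -0.   , -0.   ]), 'joint_efforts': array([ 1.0000e-03, -4.3346e+01,  1.0250e+00, -2.4951e+01,  1.1000e-02,
        1.1000e-02, -0.0000e+00]), 'tcp_pos': array([ 0.233, -0.606,  0.302]), 'tcp_rot': array([ 0.983,  0.182, -0.   , -0.001]), 'force': array([ 0.622, -0.813,  0.372]), 'ft_torque': array([-0.013,  0.015,  0.038]), 'grip_width': np.float64(0.085)}
scene [[450.90231573   0.         259.20687305]
 [  0.         450.90231573 193.20341493]
 [  0.           0.           1.        ]] [[ 0.75   0.44  -0.493  1.051]
 [ 0.661 -0.514  0.547 -0.611]
 [-0.013 -0.736 -0.677  0.875]
 [ 0.     0.     0.     1.   ]] 0.9960581461588541
side [[404.43720258   0.         254.03919436]
 [  0.         404.43720258 189.49191059]
 [  0.           0.           1.        ]] [[-0.665 -0.37   0.648 -0.328]
 [-0.747  0.328 -0.579  0.749]
 [ 0.002 -0.869 -0.494  0.67 ]
 [ 0.     0.     0.     1.   ]] 0.9958953857421875
wrist [[309.66692176   0.         256.42422705]
 [  0.         309.66692176 191.83352469]
 [  0.           0.           1.        ]] [[ 0.359 -0.9   -0.248  0.296]
 [-0.933 -0.346 -0.095 -0.582]
 [-0.001  0.265 -0.964  0.372]
 [ 0.     0.     0.     1.   ]] 0.9957021077473959
```

View pics/scene0.png

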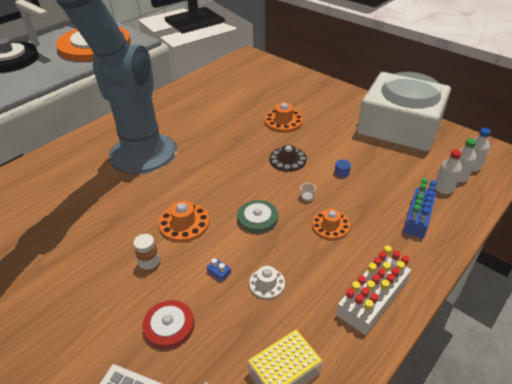

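View pics/side0.png

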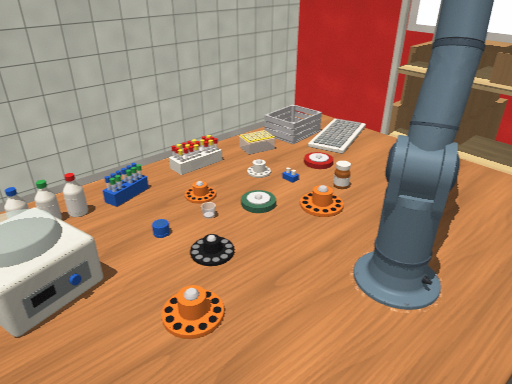

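View pics/wrist0.png

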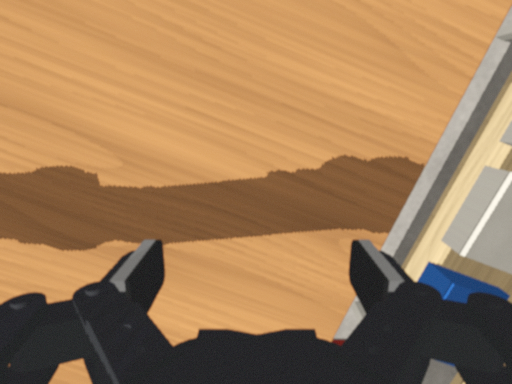

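The scene view shows orange tiers at (331,223), (283,117) and (184,220), with another orange thing on the back bench at (90,42). Green drive is at (258,216), red at (168,323), black tier (288,158), white tier (267,282), blue cap (343,168), cup (308,190), vials (218,268) and jar (147,251). The side view shows the same things. Next I measure all the oranges and the other parts.

```bash
cat > m.py <<'E'
from h import *
seeds={'scene':dict(oA=(331,223),oB=(283,117),oC=(184,220),green=(258,216),red=(168,323),black=(288,158),white=(267,282),cap=(343,168),cup=(308,190),vials=(218,268),jar=(147,251))}
out={}
for n in('scene','side'):
    z=np.load('last_%s.npz'%n); out[n]=(z['im'],z['d'],z['K'],z['E'],cloud(z['d'],z['K'],z['E']))
im,d,K,E,P=out['scene']
for k,(u,v) in seeds['scene'].items():
    c=P[v,u,:2].copy()
    # object cluster above table
    M=((P[...,2]>0.004)&(np.hypot(P[...,0]-c[0],P[...,1]-c[1])<0.11)).astype(np.uint8)
    nl,L=cv2.connectedComponents(M); 
    for n in('scene','side'):
        Q=out[n][4]
        if n=='scene':
            S=Q[L==L[v,u]]
        else: S=Q[(Q[...,2]>0.004)&(np.hypot(Q[...,0]-c[0],Q[...,1]-c[1])<0.075)]
        if len(S)<5: print(k,n,'few');continue
        zt=S[:,2].max()
        (cx,cy),r=cv2.minEnclosingCircle(S[:,:2].astype(np.float32))
        line='%s %s n%d ztop %.4f allcircle %.4f %.4f D%.1f'%(k,n,len(S),zt,cx,cy,2000*r)
        hi=S[S[:,2]>0.03] 
        if len(hi)>8:
            (cx,cy),r=cv2.minEnclosingCircle(hi[:,:2].astype(np.float32)); line+=' | z>30: %.4f %.4f D%.1f'%(cx,cy,2000*r)
        h,e=np.histogram(S[:,2],bins=np.arange(0,.1,.002)); t=np.argsort(-h)[:4]
        line+=' zmodes '+str([(round(e[i]+.001,3),int(h[i])) for i in t])
        print(line)
E
python3 m.py
python3 - <<'E'
import cv2
a=cv2.imread('pics/scene0.png')[100:300,130:380]
cv2.imwrite('pics/crop0.png',cv2.resize(a,None,fx=3,fy=3,interpolation=cv2.INTER_CUBIC)[:600,:750])
E
```

```text
oA scene n882 ztop 0.0525 allcircle 0.6405 0.1235 D104.6 | z>30: 0.6408 0.1232 D48.1 zmodes [(np.float64(0.011), 213), (np.float64(0.009), 201), (np.float64(0.007), 81), (np.float64(0.041), 65)]
oA side n489 ztop 0.0532 allcircle 0.6529 0.1058 D149.9 | z>30: 0.6347 0.1236 D48.5 zmodes [(np.float64(0.011), 130), (np.float64(0.013), 73), (np.float64(0.009), 52), (np.float64(0.043), 27)]
oB scene n795 ztop 0.0708 allcircle 0.2344 0.4271 D138.4 | z>30: 0.2339 0.4275 D66.3 zmodes [(np.float64(0.013), 164), (np.float64(0.011), 137), (np.float64(0.015), 87), (np.float64(0.055), 46)]
oB side n1881 ztop 0.0701 allcircle 0.2468 0.4062 D148.7 | z>30: 0.2282 0.4274 D64.0 zmodes [(np.float64(0.015), 594), (np.float64(0.013), 240), (np.float64(0.057), 216), (np.float64(0.017), 158)]
oC scene n1557 ztop 0.0695 allcircle 0.3412 -0.1254 D135.8 | z>30: 0.3394 -0.1251 D65.9 zmodes [(np.float64(0.013), 392), (np.float64(0.015), 267), (np.float64(0.011), 200), (np.float64(0.055), 96)]
oC side n690 ztop 0.0722 allcircle 0.3634 -0.1406 D148.1 | z>30: 0.3347 -0.1263 D69.0 zmodes [(np.float64(0.015), 164), (
[... 2516 characters left out ...]
37.3 zmodes [(np.float64(0.021), 77), (np.float64(0.023), 49), (np.float64(0.019), 32), (np.float64(0.039), 23)]
vials side n188 ztop 0.0410 allcircle 0.5271 -0.1801 D147.5 | z>30: 0.5211 -0.1833 D42.4 zmodes [(np.float64(0.005), 33), (np.float64(0.023), 28), (np.float64(0.025), 16), (np.float64(0.015), 14)]
jar scene n732 ztop 0.0885 allcircle 0.3794 -0.2724 D54.9 | z>30: 0.3794 -0.2724 D54.9 zmodes [(np.float64(0.085), 129), (np.float64(0.083), 72), (np.float64(0.057), 28), (np.float64(0.087), 27)]
jar side n433 ztop 0.0888 allcircle 0.3986 -0.2793 D148.6 | z>30: 0.3710 -0.2699 D54.1 zmodes [(np.float64(0.087), 46), (np.float64(0.005), 33), (np.float64(0.085), 16), (np.float64(0.059), 13)]
```

View pics/crop0.png

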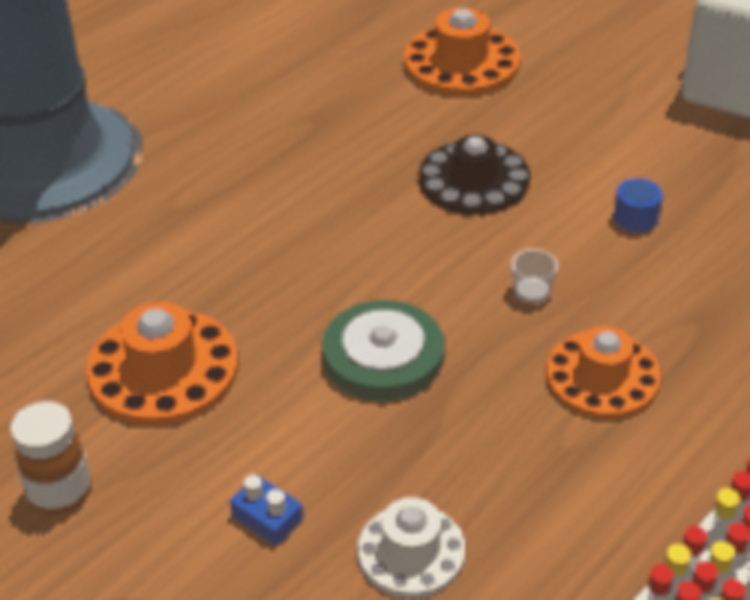

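Orange candidates: A at scene pixel (331,223), D≈100 and 52 mm high. B at (283,117) and C at (184,220) are both about D 132 and 70 mm high. The one at (90,42) is on the back bench. A is the smallest and matches the text; the crop shows it at (603,370) with 12 black pockets. I now move over the green drive for a close look.

Emit:
send_rows(increments=[24,62,0,0,0,0,1,24,62,0,0,0,0,1,24,62,0,0,0,0,1,24,62,0,0,0,0,1,24,62,0,0,0,0,1,24,62,0,0,0,0,1,24,62,0,0,0,0,1,24,62,0,0,0,0,1], squeeze=60)

```text
time_s: 1.15
tcp_pos: [0.4138, -0.1385, 0.3039]
tcp_rot: [0.983, 0.182, 0.0, 0.0]
force: [0.4, -1.1, 0.3]
grip_width: 0.0852
```

Emit:
send_rows(increments=[4,10,0,0,0,0,1,4,10,0,0,0,0,1,4,10,0,0,0,0,1])

```text
time_s: 1.52
tcp_pos: [0.4545, -0.0359, 0.3041]
tcp_rot: [0.982, 0.187, 0.001, -0.001]
force: [0.6, -0.6, -0.5]
grip_width: 0.0855
```

```bash
python3 - <<'E'
from h import *
im,d,K,E=grab('wrist','w1.png'); print(np.round(arm.sense()['tcp_pos'],4))
E
```

```text
[ 0.4538 -0.0387  0.3037]
```

View pics/w1.png

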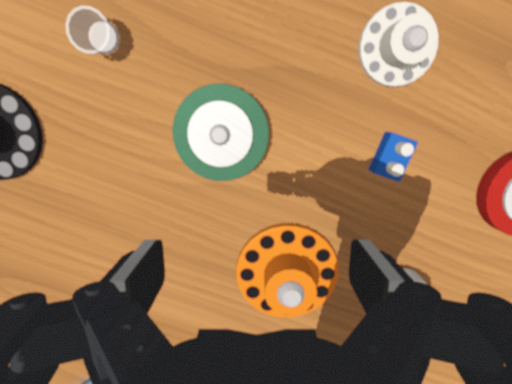

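The wrist view shows the green drive at (221,132), the white tier at (403,43), black at the left edge, and the large orange C at (287,270). I now compute positions by casting rays.

```bash
cat >> h.py <<'E'
def blob(im,lo,hi,near,rad=90,close=0):
    hsv=cv2.cvtColor(im,cv2.COLOR_RGB2HSV); m=cv2.inRange(hsv,lo,hi)
    if close: m=cv2.morphologyEx(m,cv2.MORPH_CLOSE,np.ones((close,close),np.uint8))
    cs,_=cv2.findContours(m,cv2.RETR_EXTERNAL,cv2.CHAIN_APPROX_NONE)
    cs=[c for c in cs if cv2.contourArea(c)>40]
    return min(cs,key=lambda c:-cv2.contourArea(c)+1e5*(np.hypot(*(np.array(cv2.minEnclosingCircle(c)[0])-near))>rad))
def circ(c,K,E,z):
    P=np.array([ray(u,v,K,E,z)[:2] for u,v in c[:,0]],float)
    A=np.c_[2*P,np.ones(len(P))]; s=np.linalg.lstsq(A,(P**2).sum(1),rcond=None)[0]
    r=np.sqrt(s[2]+s[0]**2+s[1]**2); res=np.abs(np.hypot(*(P-s[:2]).T)-r).mean()
    return s[:2],2*r,res
E
python3 - <<'E'
from h import *
z=np.load('last_wrist.npz'); im,d,K,E=z['im'],z['d'],z['K'],z['E']
c=blob(im,(60,60,30),(95,255,255),(221,132)); print('green outer(z.02)',circ(c,K,E,.02),cv2.fitEllipse(c)[0])
P=cloud(d,K,E)
# plate: white region inside
c=blob(im,(0,0,200),(180,40,255),(221,132),25); print('plate(z.024)',circ(c,K,E,.024))
c=blob(im,(0,0,150),(180,45,255),(403,43),25,close=9);print('white outer z.01',circ(c,K,E,.01))
for n,(u,v) in dict(green=(221,132),white=(403,43)).items():
    c0=P[v,u,:2]; S=P[(np.hypot(P[...,0]-c0[0],P[...,1]-c0[1])<.075)&(P[...,2]>.004)]
    for lo,hi in((.004,.1),(.029,.1),(.036,.046)):
        T=S[(S[:,2]>lo)&(S[:,2]<hi)]
        if len(T)>10: print(n,lo,len(T),cv2.minEnclosingCircle(T[:,:2].astype(np.float32)),T[:,2].max(),np.median(T[:,2]))
# triangulate boss/hub from scene+side with colour blobs
for n,(nr) in dict(scene=(258,216),side=(258,201)).items():
    z=np.load('last_%s.npz'%n); im,d,K,E=z['im'],z['d'],z['K'],z['E']
    c=blob(im,(60,60,20),(95,255,255),nr,15); print(n,'green z.02',circ(c,K,E,.02),len(c))
    c=blob(im,(0,0,170),(180,60,255),nr,10); print(n,'plate',circ(c,K,E,.024))
    c=blob(im,(100,120,30),(125,255,255),(343,168) if n=='scene' else (161,228),12); print(n,'cap',circ(c,K,E,.017),circ(c,K,E,.034))
E
```

```text
green outer(z.02) (array([0.47533631, 0.01507804]), np.float64(0.10503456577850218), np.float64(0.0002765362525256623)) (220.46627807617188, 131.83499145507812)
plate(z.024) (array([0.47480044, 0.01584517]), np.float64(0.07156771429232929), np.float64(0.00024823181886012973))
white outer z.01 (array([ 0.63369154, -0.1302646 ]), np.float64(0.08355406922468392), np.float64(0.0006031487252317657))
green 0.004 7426 ((0.4751536250114441, 0.016313856467604637), 0.055039774626493454) 0.03311524386286635 0.020286645959269628
green 0.029 241 ((0.4754163324832916, 0.01600317470729351), 0.010135029442608356) 0.03311524386286635 0.030979228452753138
white 0.004 5176 ((0.6344360709190369, -0.13034257292747498), 0.042197003960609436) 0.051888553367974266 0.010954950505285027
white 0.029 2079 ((0.6342305541038513, -0.13086363673210144), 0.023537740111351013) 0.051888553367974266 0.04182531137643353
white 0.036 1517 ((0.6345747709274292, -0.1305607408285141), 0.023354366421699524) 0.0459656962530805 0.0416479741964087
scene green z.02 (array([0.47635734, 0.01614251]), np.float64(0.09340396641426219), np.float64(0.004232091409117021)) 154
scene plate (array([0.47598832, 0.01657123]), np.float64(0.06828787369579332), np.float64(0.0009009375209262328))
scene cap (array([0.53106009, 0.34233708]), np.float64(0.04092843404101002), np.float64(0.0010477662804585705)) (array([0.54135116, 0.32345923]), np.float64(0.040117850058109236), np.float64(0.0010270153627982828))
side green z.02 (array([0.46624079, 0.02310625]), np.float64(0.10840509984854982), np.float64(0.009833877075162279)) 133
side plate (array([0.47553316, 0.01488479]), np.float64(0.0697820339645355), np.float64(0.0011525586074563783))
side cap (array([0.54074696, 0.32357588]), np.float64(0.07003591313205264), np.float64(0.007557551233916903)) (array([0.51812876, 0.33465003]), np.float64(0.06821244534691008), np.float64(0.00736078145405177))
```

Emit:
send_rows(increments=[0,12,0,0,0,0,1,-4,25.5,0,0,0,0,1,-6,25.5,0,0,0,0,1,-6,25.5,0,0,0,0,1,-6,25.5,0,0,0,0,1,-6,25.5,0,0,0,0,1,-6,25.5,0,0,0,0,1])

```text
time_s: 2.45
tcp_pos: [0.3947, 0.2117, 0.3034]
tcp_rot: [0.984, 0.18, -0.0, 0.001]
force: [0.7, -0.6, -0.4]
grip_width: 0.0857
```

```bash
cat >> h.py <<'E'
def around(P,c0,R=.075,zs=((.004,.2),(.029,.2),(.036,.046))):
    S=P[(np.hypot(P[...,0]-c0[0],P[...,1]-c0[1])<R)&(P[...,2]>.004)]
    for lo,hi in zs:
        T=S[(S[:,2]>lo)&(S[:,2]<hi)]
        if len(T)>10:
            (c,r)=cv2.minEnclosingCircle(T[:,:2].astype(np.float32)); print('z%.3f-%.3f n%d c %.4f %.4f D %.1f zmax %.4f zmed %.4f'%(lo,hi,len(T),*c,2000*r,T[:,2].max(),np.median(T[:,2])))
E
python3 - <<'E'
from h import *
im,d,K,E=grab('wrist','w2.png'); s=arm.sense(); print(np.round(s['tcp_pos'],4),np.round(s['q'],2))
P=cloud(d,K,E)
for c in((.377,.269),(.539,.325),(.638,.1234)): print(c); around(P,c)
E
```

```text
[0.3947 0.2118 0.3035] [ 0.16  0.04 -0.75  2.03  0.03  1.09 -1.81]
(0.377, 0.269)
z0.004-0.200 n7328 c 0.3773 0.2690 D 115.9 zmax 0.0509 zmed 0.0097
z0.029-0.200 n1418 c 0.3775 0.2692 D 45.9 zmax 0.0509 zmed 0.0416
z0.036-0.046 n1079 c 0.3774 0.2692 D 45.8 zmax 0.0460 zmed 0.0414
(0.539, 0.325)
z0.004-0.200 n839 c 0.5346 0.3229 D 44.6 zmax 0.0360 zmed 0.0325
z0.029-0.200 n556 c 0.5310 0.3225 D 42.1 zmax 0.0360 zmed 0.0331
(0.638, 0.1234)
z0.004-0.200 n1830 c 0.6181 0.1151 D 88.7 zmax 0.0129 zmed 0.0097
```

View pics/w2.png

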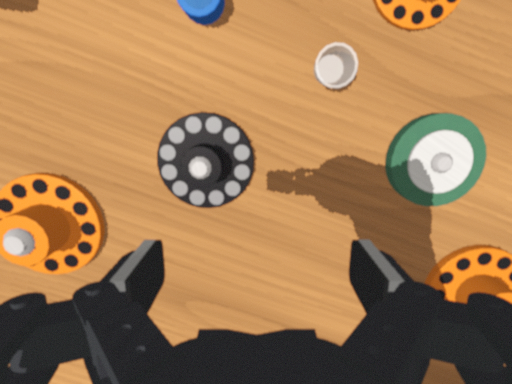

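The wrist view shows the black tier at (205,160) with its hub axis at (0.3774, 0.2692). I go to it, first above, then down.

Emit:
send_rows(increments=[-1.7,5.7,-5,0,0,0,1,-1.7,5.7,-10,0,0,0,1,-1.7,5.7,-15,0,0,0,1,-1.7,5.7,-15,0,0,0,1,-1.7,5.7,-15,0,0,0,1,-1.7,5.7,-15,0,0,0,1])

```text
time_s: 3.25
tcp_pos: [0.3787, 0.2721, 0.1564]
tcp_rot: [0.983, 0.182, 0.003, -0.001]
force: [1.1, -0.8, 0.1]
grip_width: 0.0852
```

Emit:
send_rows(increments=[-0.1,-0.2,-4,0,0,0,1,-0.1,-0.2,-6.7,0,0,0,1,-0.1,-0.2,-6.7,0,0,0,1,-0.1,-0.2,-6.7,0,0,0,1,-0.1,-0.2,-6.7,0,0,0,1])

```text
time_s: 3.88
tcp_pos: [0.3769, 0.2704, 0.0886]
tcp_rot: [0.983, 0.182, 0.002, -0.001]
force: [-0.4, -0.0, 0.3]
grip_width: 0.0854
```

Emit:
send_rows(increments=[0,-0.1,0,0,0,0,0.3,0,-0.1,0,0,0,0,0.3,0,-0.1,0,0,0,0,0.3,0,-0.1,0,0,0,0,0.3,0,-0.1,0,0,0,0,0.3,0,-0.1,0,0,0,0,0.3])

```text
time_s: 4.62
tcp_pos: [0.3759, 0.2689, 0.0876]
tcp_rot: [0.983, 0.182, 0.0, 0.0]
force: [-1.7, -1.4, 5.7]
grip_width: 0.0446
```

Emit:
send_rows(increments=[0,0,2,0,0,0,0.3,0,0,5,0,0,0,0.3,0,0,8,0,0,0,0.3,0,0,10,0,0,0,0.3,0,0,10,0,0,0,0.3])

```text
time_s: 5.25
tcp_pos: [0.3763, 0.2689, 0.1878]
tcp_rot: [0.983, 0.182, 0.001, -0.0]
force: [0.2, 0.5, -2.2]
grip_width: 0.0446
```

```bash
python3 - <<'E'
from h import *
im,d,K,E=grab('wrist','w3.png'); s=arm.sense(); print(np.round(s['tcp_pos'],4),np.round(s['q'],2),np.round(s['force'],2),s['grip_width'])
P=cloud(d,K,E); t=s['tcp_pos']
around(P,t[:2],.07,((t[2]-.105,t[2]-.02),(t[2]-.085,t[2]-.07)))
E
```

```text
[0.3756 0.2683 0.1867] [ 0.02  0.28 -0.8   2.11  0.26  0.86 -2.13] [-0.24 -0.31 -2.16] 0.04406106798290995
z0.082-0.167 n35769 c 0.3779 0.2689 D 116.2 zmax 0.1667 zmed 0.1105
z0.102-0.117 n21092 c 0.3779 0.2690 D 116.2 zmax 0.1167 zmed 0.1098
```

View pics/w3.png

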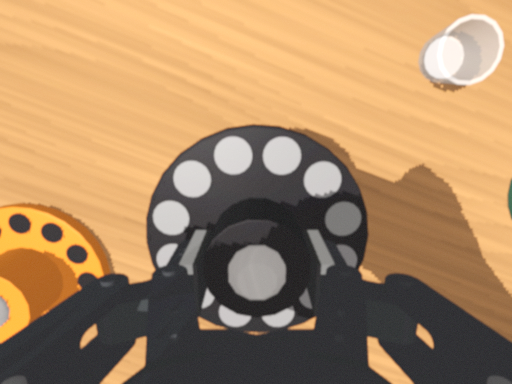

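The black tier is held level at (257,270), its axis 2 mm in x from the TCP. I carry it over the green drive.

Emit:
send_rows(increments=[1,-3,0,0,0,0,0.3,3,-8,0,0,0,0.3,0.3,5,-13,0,0,0,0,0.3,7,-18,0,0,0,0,0.3,9,-23,0,0,0,0,0.3,9.7,-25.3,0,0,0,0,0.3,9.7,-25.3,0,0,0,0,0.3])

```text
time_s: 6.18
tcp_pos: [0.4719, 0.0127, 0.185]
tcp_rot: [0.984, 0.18, -0.002, -0.0]
force: [-0.4, 0.4, -3.0]
grip_width: 0.0444
```

One slip: row 2 carried a stray 0.3 rad turn, and the later rows undid it. I now lower partway and check.

Emit:
send_rows(increments=[0,0.1,-2,0,0,0,0.3,0,0.1,-3.5,0,0,0,0.3,0,0.1,-3.5,0,0,0,0.3,0,0.1,-3.5,0,0,0,0.3])

```text
time_s: 6.68
tcp_pos: [0.4726, 0.0172, 0.1519]
tcp_rot: [0.983, 0.183, -0.0, -0.0]
force: [-0.1, 0.0, -1.5]
grip_width: 0.0449
```

```bash
cat > hold.py <<'E'
from h import *
import sys
im,d,K,E=grab('wrist','%s.png'%sys.argv[1]); s=arm.sense(); print(s['time_s'],np.round(s['tcp_pos'],4),np.round(s['q'],2),np.round(s['force'],2),s['grip_width'])
P=cloud(d,K,E); t=s['tcp_pos']
around(P,t[:2],.07,((t[2]-.085,t[2]-.07),(t[2]-.085,t[2]-.02),(t[2]-.067,t[2]-.02)))
E
python3 hold.py w4
```

```text
6.725 [0.473  0.0171 0.1522] [ 0.44  0.33 -0.62  2.11  0.27  0.78 -1.55] [ 0.11 -0.88 -2.07] 0.04405784480101258
z0.067-0.082 n21145 c 0.4738 0.0174 D 116.5 zmax 0.0822 zmed 0.0738
z0.067-0.132 n36307 c 0.4738 0.0174 D 116.5 zmax 0.1322 zmed 0.0746
z0.085-0.132 n14994 c 0.4836 0.0207 D 109.1 zmax 0.1322 zmed 0.1063
```

Emit:
send_rows(increments=[0.1,-0.15,-1.5,0,0,0,0.3,0.1,-0.15,-3,0,0,0,0.3,0.1,-0.15,-3.6,0,0,0,0.3,0.1,-0.15,-3.9,0,0,0,0.3,0.1,-0.15,-4.0,0,0,0,0.3,0.1,-0.15,-4.0,0,0,0,0.3])

```text
time_s: 7.48
tcp_pos: [0.4739, 0.0151, 0.1121]
tcp_rot: [0.983, 0.182, 0.0, 0.0]
force: [-0.0, -0.2, -2.9]
grip_width: 0.0442
```

Emit:
send_rows(increments=[0,0,-0.1,0,0,0,0.3,0,0,-0.2,0,0,0,0.3,0,0,-0.2,0,0,0,0.3])

```text
time_s: 7.85
tcp_pos: [0.4742, 0.0151, 0.1116]
tcp_rot: [0.983, 0.182, 0.0, 0.001]
force: [-3.9, -0.1, 11.4]
grip_width: 0.0442
```

Contact came at the expected height. I release and rise.

Emit:
send_rows(increments=[0,0,0.1,0,0,0,1,0,0,0.1,0,0,0,1,0,0,0.1,0,0,0,1,0,0,0.1,0,0,0,1,0,0,3,0,0,0,1,0,0,8,0,0,0,1,0,0,14,0,0,0,1,0,0,14,0,0,0,1])

```text
time_s: 8.85
tcp_pos: [0.4773, 0.0156, 0.255]
tcp_rot: [0.983, 0.182, 0.006, 0.002]
force: [0.2, -0.8, 0.3]
grip_width: 0.0854
```

```bash
python3 - <<'E'
from h import *
im,d,K,E=grab('wrist','w5.png'); s=arm.sense(); print(s['time_s'],np.round(s['tcp_pos'],4),np.round(s['force'],2),s['grip_width'])
P=cloud(d,K,E)
around(P,(.475,.016),.075,((.028,.045),(.062,.068),(.07,.1)))
S=P[(np.hypot(P[...,0]-.475,P[...,1]-.016)<.055)&(np.hypot(P[...,0]-.475,P[...,1]-.016)>.03)&(P[...,2]<.06)]
A=np.c_[S[:,:2]-[.475,.016],np.ones(len(S))]; print('disc plane',np.linalg.lstsq(A,S[:,2],rcond=None)[0])
print('orange');around(P,(.638,.1234))
E
```

```text
8.9 [0.4753 0.0152 0.2522] [ 0.39  0.17 -1.26] 0.08527305752556873
z0.028-0.045 n8584 c 0.4757 0.0148 D 116.2 zmax 0.0450 zmed 0.0336
z0.062-0.068 n1525 c 0.4759 0.0151 D 46.1 zmax 0.0679 zmed 0.0655
z0.070-0.100 n459 c 0.4762 0.0145 D 22.3 zmax 0.0750 zmed 0.0730
disc plane [ 0.00033126 -0.00208696  0.03369188]
orange
z0.004-0.200 n1963 c 0.6147 0.1133 D 83.9 zmax 0.0121 zmed 0.0094
```

View pics/w5.png

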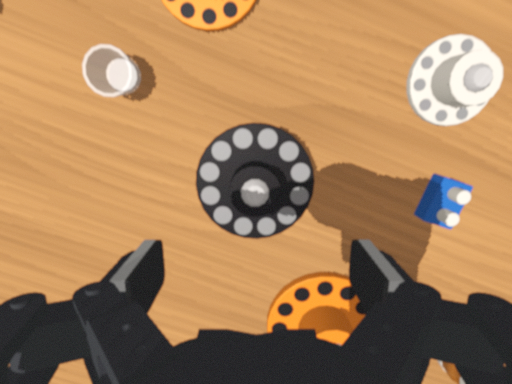

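The black tier is seated flat: disc top at 33.7 mm and level, hub top at 65.5 mm, axis (0.4759, 0.0150), seen at (255,180). Next is orange A.

Emit:
send_rows(increments=[5,3,0,0,0,0,1,10,6,0,0,0,0,1,14,9,0,0,0,0,1,14,9,0,0,0,0,1,14,9,0,0,0,0,1])

```text
time_s: 9.52
tcp_pos: [0.6121, 0.1046, 0.2474]
tcp_rot: [0.983, 0.183, -0.002, 0.0]
force: [-0.2, -0.0, -0.0]
grip_width: 0.0854
```

```bash
python3 - <<'E'
from h import *
im,d,K,E=grab('wrist','w6.png'); s=arm.sense(); print(s['time_s'],np.round(s['tcp_pos'],4),s['q'].round(2))
P=cloud(d,K,E)
print('orange');around(P,(.638,.1234))
E
```

```text
9.575 [0.6121 0.104  0.2479] [ 0.29  0.47 -0.67  1.69  0.32  1.09 -1.68]
orange
z0.004-0.200 n9170 c 0.6366 0.1135 D 119.2 zmax 0.2000 zmed 0.0102
z0.029-0.200 n3292 c 0.6183 0.1064 D 112.5 zmax 0.2000 zmed 0.0466
z0.036-0.046 n1603 c 0.6393 0.1229 D 46.1 zmax 0.0460 zmed 0.0415
```

View pics/w6.png

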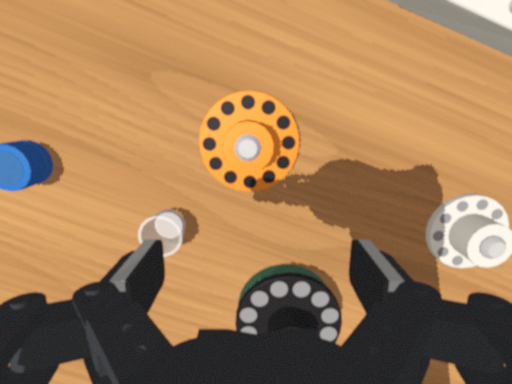

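The orange hub is at (247,148), axis (0.6393, 0.1229), top at 42 mm.

Emit:
send_rows(increments=[2.7,1.9,-4,0,0,0,1,2.7,1.9,-8,0,0,0,1,2.7,1.9,-10,0,0,0,1,2.7,1.9,-10,0,0,0,1,2.7,1.9,-10,0,0,0,1])

```text
time_s: 10.2
tcp_pos: [0.6414, 0.1238, 0.1517]
tcp_rot: [0.983, 0.182, 0.001, 0.0]
force: [0.2, -0.6, 0.7]
grip_width: 0.0853
```

Emit:
send_rows(increments=[-0.2,-0.1,-3,0,0,0,1,-0.2,-0.1,-6,0,0,0,1,-0.2,-0.1,-6.2,0,0,0,1,-0.2,-0.1,-6.2,0,0,0,1])

```text
time_s: 10.7
tcp_pos: [0.6398, 0.1234, 0.0898]
tcp_rot: [0.983, 0.182, 0.001, -0.0]
force: [0.3, 1.1, -0.5]
grip_width: 0.0852
```

Emit:
send_rows(increments=[0,0,-0.1,0,0,0,0.3,0,0,-0.1,0,0,0,0.3,0,0,-0.1,0,0,0,0.3,0,0,-0.1,0,0,0,0.3,0,0,-0.1,0,0,0,0.3,0,0,-0.1,0,0,0,0.3])

```text
time_s: 11.45
tcp_pos: [0.6397, 0.1235, 0.0884]
tcp_rot: [0.983, 0.182, 0.001, -0.0]
force: [-0.3, -0.3, 5.7]
grip_width: 0.0442
```

Emit:
send_rows(increments=[0,0,2,0,0,0,0.3,0,0,5,0,0,0,0.3,0,0,9,0,0,0,0.3,0,0,12,0,0,0,0.3,0,0,12,0,0,0,0.3])

```text
time_s: 12.08
tcp_pos: [0.6402, 0.1238, 0.2106]
tcp_rot: [0.983, 0.182, 0.003, -0.0]
force: [0.4, 0.2, -1.1]
grip_width: 0.0444
```

```bash
python3 hold.py w7
```

```text
12.125 [0.639  0.1232 0.2083] [ 0.23  0.56 -0.64  1.65  0.38  1.05 -1.73] [ 0.24 -0.36 -1.87] 0.04408697846422344
z0.123-0.138 n12946 c 0.6408 0.1231 D 100.2 zmax 0.1383 zmed 0.1319
z0.123-0.188 n27197 c 0.6440 0.1249 D 107.4 zmax 0.1883 zmed 0.1478
z0.141-0.188 n14106 c 0.6513 0.1277 D 106.3 zmax 0.1883 zmed 0.1641
```

View pics/w7.png

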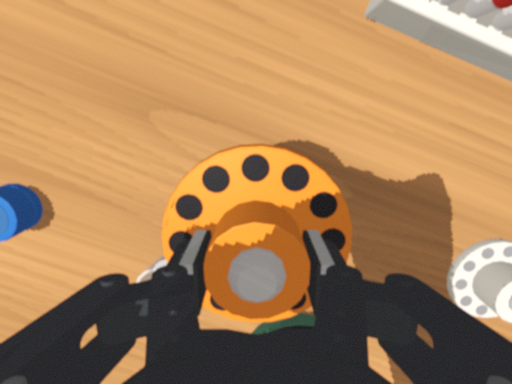

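Orange is held, level, at (257,270). I carry it to the stack.

Emit:
send_rows(increments=[-2,-1.3,0,0,0,0,0.3,-6,-4,0,0,0,0,0.3,-10,-6.5,0,0,0,0,0.3,-14,-9.2,0,0,0,0,0.3,-16.5,-10.8,0,0,0,0,0.3,-16.5,-10.8,-2,0,0,0,0.3,-16.5,-10.8,-3,0,0,0,0.3,-16.5,-10.8,-3,0,0,0,0.3])

```text
time_s: 13.12
tcp_pos: [0.4724, 0.0153, 0.1754]
tcp_rot: [0.983, 0.183, -0.002, -0.001]
force: [0.1, -0.0, -1.5]
grip_width: 0.0443
```

```bash
python3 hold.py w8
```

```text
13.175 [0.4733 0.0155 0.1762] [ 0.51  0.3  -0.7   2.09  0.26  0.84 -1.54] [ 0.22 -0.23 -2.53] 0.04411709543249572
z0.091-0.106 n13046 c 0.4720 0.0148 D 100.2 zmax 0.1061 zmed 0.0966
z0.091-0.156 n28286 c 0.4744 0.0154 D 111.3 zmax 0.1561 zmed 0.1180
z0.109-0.156 n15057 c 0.4744 0.0154 D 111.3 zmax 0.1561 zmed 0.1292
```

Emit:
send_rows(increments=[0.1,0,0,0,0,0,0.3,0.1,0,0,0,0,0,0.3])

```text
time_s: 13.42
tcp_pos: [0.4754, 0.0154, 0.1774]
tcp_rot: [0.983, 0.183, 0.001, -0.0]
force: [0.2, 0.1, -1.1]
grip_width: 0.0445
```

```bash
python3 hold.py w9
```

```text
13.475 [0.4752 0.0152 0.1773] [ 0.51  0.3  -0.7   2.09  0.26  0.84 -1.54] [ 0.71 -0.17 -1.82] 0.04446406511752665
z0.092-0.107 n13028 c 0.4755 0.0146 D 100.0 zmax 0.1073 zmed 0.0986
z0.092-0.157 n27932 c 0.4802 0.0169 D 110.5 zmax 0.1573 zmed 0.1183
z0.110-0.157 n14739 c 0.4861 0.0192 D 109.8 zmax 0.1573 zmed 0.1311
```

Emit:
send_rows(increments=[0,0,-1,0,0,0,0.3,0,0,-1.7,0,0,0,0.3,0,0,-2.1,0,0,0,0.3,0,0,-2.3,0,0,0,0.3,0,0,-2.4,0,0,0,0.3,0,0,-2.4,0,0,0,0.3])

```text
time_s: 14.22
tcp_pos: [0.4742, 0.0152, 0.1543]
tcp_rot: [0.983, 0.182, -0.001, 0.001]
force: [-5.8, -1.1, 13.3]
grip_width: 0.0444
```

Emit:
send_rows(increments=[0,0,0,0,0,0,1,0,0,0.1,0,0,0,1,0,0,0.1,0,0,0,1,0,0,0.1,0,0,0,1,0,0,3,0,0,0,1,0,0,8,0,0,0,1,0,0,12,0,0,0,1,0,0,12,0,0,0,1])

```text
time_s: 15.22
tcp_pos: [0.4771, 0.0154, 0.2764]
tcp_rot: [0.983, 0.182, 0.004, 0.001]
force: [0.8, 1.3, -1.2]
grip_width: 0.0853
```

Emit:
send_rows(increments=[0,0,0,0,0,0,1])

```text
time_s: 15.35
tcp_pos: [0.4741, 0.0148, 0.2722]
tcp_rot: [0.983, 0.182, -0.001, 0.0]
force: [0.2, 0.6, -1.2]
grip_width: 0.0854
```

```bash
cat > seat.py <<'E'
from h import *
import sys
im,d,K,E=grab('wrist',sys.argv[1]+'.png'); s=arm.sense(); print(s['time_s'],np.round(s['tcp_pos'],4),np.round(s['force'],2),s['grip_width'])
P=cloud(d,K,E); c=np.array([.4759,.015]); u=float(sys.argv[2])
around(P,c,.075,((u+.003,u+.02),(u+.038,u+.044),(u+.046,u+.06)))
r=np.hypot(P[...,0]-c[0],P[...,1]-c[1])
S=P[(r<float(sys.argv[3]))&(r>.03)&(abs(P[...,2]-u-.01)<.008)]
A=np.c_[S[:,:2]-c,np.ones(len(S))]; print('disc plane',np.linalg.lstsq(A,S[:,2],rcond=None)[0])
print('white'); around(P,(.634,-.1305))
E
python3 seat.py w10 .066 .048
```

```text
15.4 [0.4736 0.0148 0.2716] [-1.06 -1.26 -0.04] 0.08566272530328303
z0.069-0.086 n6812 c 0.4744 0.0141 D 100.0 zmax 0.0859 zmed 0.0756
z0.104-0.110 n1845 c 0.4743 0.0141 D 46.1 zmax 0.1099 zmed 0.1075
z0.112-0.126 n553 c 0.4746 0.0141 D 22.1 zmax 0.1172 zmed 0.1150
disc plane [-0.00197378 -0.00325753  0.07565058]
white
z0.004-0.200 n5951 c 0.6343 -0.1301 D 83.9 zmax 0.0521 zmed 0.0114
z0.029-0.200 n2440 c 0.6347 -0.1301 D 47.3 zmax 0.0521 zmed 0.0419
z0.036-0.046 n1736 c 0.6345 -0.1304 D 47.0 zmax 0.0460 zmed 0.0417
```

View pics/w10.png

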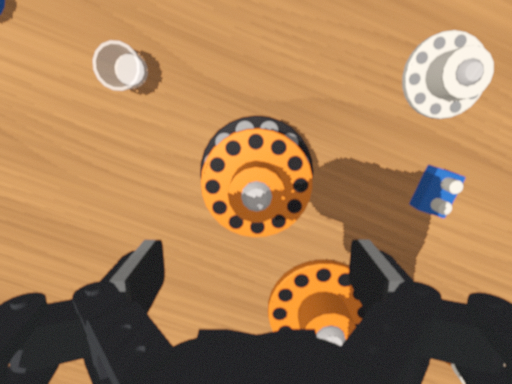

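Orange is seated flat: disc top at 75.7 mm, hub top at 107.5 mm, axis (0.4744, 0.0141). White is at (458,72), axis (0.6345, -0.1303).

Emit:
send_rows(increments=[4,-3.6,0,0,0,0,1,8,-7.2,0,0,0,0,1,12,-10.8,-3,0,0,0,1,16,-14.5,-7,0,0,0,1,16,-14.5,-11.5,0,0,0,1,16,-14.5,-11.5,0,0,0,1,16,-14.5,-11.5,0,0,0,1])

```text
time_s: 16.27
tcp_pos: [0.6344, -0.1286, 0.1578]
tcp_rot: [0.983, 0.183, -0.0, -0.001]
force: [1.1, 0.3, -0.4]
grip_width: 0.0854
```

```bash
python3 - <<'E'
from h import *
im,d,K,E=grab('wrist','w11.png'); s=arm.sense(); print(s['time_s'],np.round(s['tcp_pos'],4),s['q'].round(2))
P=cloud(d,K,E)
around(P,(.634,-.13),.07,((.036,.046),(.047,.055)))
E
```

```text
16.325 [ 0.6353 -0.1285  0.1593] [ 0.57  0.61 -0.57  1.68  0.38  0.96 -1.35]
z0.036-0.046 n2980 c 0.6347 -0.1307 D 46.4 zmax 0.0460 zmed 0.0415
z0.047-0.055 n738 c 0.6350 -0.1299 D 21.4 zmax 0.0513 zmed 0.0492
```

View pics/w11.png

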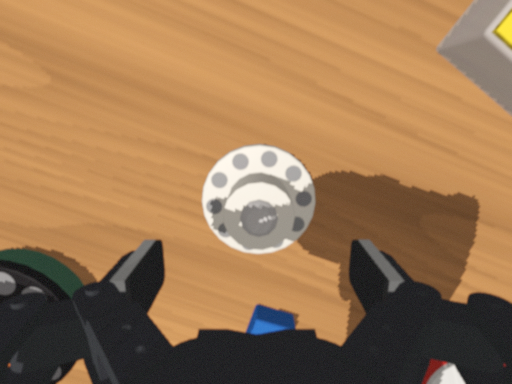

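White is at (259,200), axis (0.6348, -0.130). The vial block at (272,320) stays clear of the fingers and below the body. I descend.

Emit:
send_rows(increments=[-0.1,-0.2,-3,0,0,0,1,-0.1,-0.2,-6,0,0,0,1,-0.1,-0.2,-7.1,0,0,0,1,-0.1,-0.2,-7.1,0,0,0,1,-0.1,-0.2,-7.1,0,0,0,1])

```text
time_s: 16.95
tcp_pos: [0.635, -0.1318, 0.089]
tcp_rot: [0.983, 0.183, 0.002, 0.001]
force: [-1.0, -0.6, 0.4]
grip_width: 0.0853
```

Emit:
send_rows(increments=[0,0,0,0,0,0,0.3,0,0,0,0,0,0,0.3,0,0,0,0,0,0,0.3,0,0,0,0,0,0,0.3,0,0,0,0,0,0,0.3,0,0,0,0,0,0,0.3])

```text
time_s: 17.7
tcp_pos: [0.6346, -0.1319, 0.0879]
tcp_rot: [0.983, 0.182, 0.001, 0.0]
force: [0.0, -1.0, 5.9]
grip_width: 0.0443
```

Emit:
send_rows(increments=[0,0,2,0,0,0,0.3,0,0,5,0,0,0,0.3,0,0,9,0,0,0,0.3,0,0,13,0,0,0,0.3,0,0,16,0,0,0,0.3,0,0,16,0,0,0,0.3,0,0,16,0,0,0,0.3])

```text
time_s: 18.58
tcp_pos: [0.6325, -0.1321, 0.2456]
tcp_rot: [0.983, 0.182, -0.001, -0.0]
force: [-0.3, -0.1, -0.8]
grip_width: 0.0448
```

```bash
python3 hold.py w12
```

```text
18.625 [ 0.6322 -0.1321  0.2448] [ 0.61  0.51 -0.61  1.63  0.32  1.11 -1.29] [-0.41  0.2  -2.86] 0.0443754017640739
z0.160-0.175 n7582 c 0.6337 -0.1321 D 83.7 zmax 0.1747 zmed 0.1671
z0.160-0.225 n22326 c 0.6433 -0.1285 D 108.7 zmax 0.2248 zmed 0.1985
z0.178-0.225 n14578 c 0.6433 -0.1285 D 108.7 zmax 0.2248 zmed 0.1996
```

View pics/w12.png

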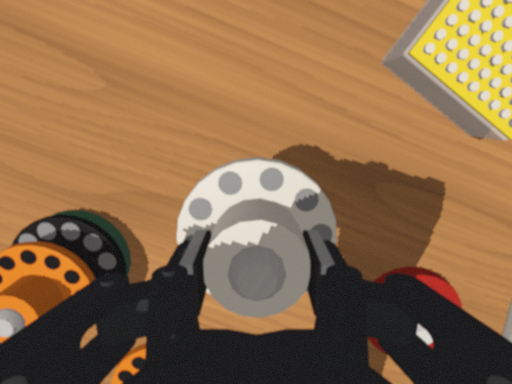

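White is held, level, at (257,265). I carry it to the stack.

Emit:
send_rows(increments=[-2,1.8,0,0,0,0,0.3,-6,5.5,0,0,0,0,0.3,-10,9.2,0,0,0,0,0.3,-14,12.8,0,0,0,0,0.3,-15.9,14.6,0,0,0,0,0.3,-15.9,14.6,-1.5,0,0,0,0.3,-15.9,14.6,-2,0,0,0,0.3,-15.9,14.6,-2,0,0,0,0.3])

```text
time_s: 19.62
tcp_pos: [0.4746, 0.0129, 0.2256]
tcp_rot: [0.983, 0.181, -0.001, -0.001]
force: [0.7, -0.4, -2.1]
grip_width: 0.0445
```

Emit:
send_rows(increments=[0,0,0,0,0,0,0.3,0,0,0,0,0,0,0.3])

```text
time_s: 19.88
tcp_pos: [0.4752, 0.0137, 0.2271]
tcp_rot: [0.983, 0.182, 0.0, -0.0]
force: [0.6, -0.3, -1.2]
grip_width: 0.0442
```

```bash
python3 hold.py w13
```

```text
19.925 [0.4751 0.0138 0.2272] [ 0.58  0.22 -0.75  2.05  0.18  0.94 -1.47] [ 0.91  0.3  -1.52] 0.04428124322186547
z0.142-0.157 n7605 c 0.4765 0.0138 D 83.8 zmax 0.1571 zmed 0.1488
z0.142-0.207 n22611 c 0.4770 0.0144 D 111.0 zmax 0.2072 zmed 0.1802
z0.160-0.207 n14853 c 0.4770 0.0144 D 111.0 zmax 0.2072 zmed 0.1813
```

Emit:
send_rows(increments=[-0.2,0,-1,0,0,0,0.3,-0.2,0,-2,0,0,0,0.3,-0.2,0,-2.6,0,0,0,0.3,-0.2,0,-2.9,0,0,0,0.3,-0.2,0,-3.1,0,0,0,0.3,-0.2,0,-3.2,0,0,0,0.3,-0.2,0,-3.2,0,0,0,0.3])

```text
time_s: 20.8
tcp_pos: [0.4728, 0.0142, 0.1959]
tcp_rot: [0.983, 0.182, -0.0, 0.0]
force: [-3.4, 0.1, 5.9]
grip_width: 0.0444
```

Emit:
send_rows(increments=[0,0,-0.1,0,0,0,0.3,0,0,-0.1,0,0,0,0.3])

```text
time_s: 21.05
tcp_pos: [0.473, 0.0144, 0.1959]
tcp_rot: [0.983, 0.182, -0.0, 0.001]
force: [-6.1, -0.7, 12.9]
grip_width: 0.0442
```

Emit:
send_rows(increments=[0,0,0,0,0,0,1,0,0,0.1,0,0,0,1,0,0,0.1,0,0,0,1,0,0,0.1,0,0,0,1,0,0,3,0,0,0,1,0,0,8,0,0,0,1,0,0,11,0,0,0,1,0,0,11,0,0,0,1])

```text
time_s: 22.05
tcp_pos: [0.4744, 0.0143, 0.3066]
tcp_rot: [0.983, 0.182, 0.003, 0.001]
force: [-0.8, 0.0, -0.8]
grip_width: 0.085
```

Emit:
send_rows(increments=[0,0,0,0,0,0,1,0,0,0,0,0,0,1])

```text
time_s: 22.3
tcp_pos: [0.4716, 0.0138, 0.3022]
tcp_rot: [0.983, 0.182, -0.002, -0.001]
force: [-0.1, 0.2, -0.4]
grip_width: 0.0855
```

```bash
python3 seat.py w14 .108 .040
```

```text
22.35 [0.4717 0.0139 0.3023] [-0.42 -0.27 -0.38] 0.08584431648124337
z0.111-0.128 n4353 c 0.4745 0.0139 D 84.1 zmax 0.1279 zmed 0.1176
z0.146-0.152 n2047 c 0.4744 0.0140 D 45.9 zmax 0.1520 zmed 0.1494
z0.154-0.168 n624 c 0.4750 0.0139 D 23.0 zmax 0.1596 zmed 0.1570
disc plane [-0.0037678  -0.00439418  0.11761876]
white
```

View pics/w14.png

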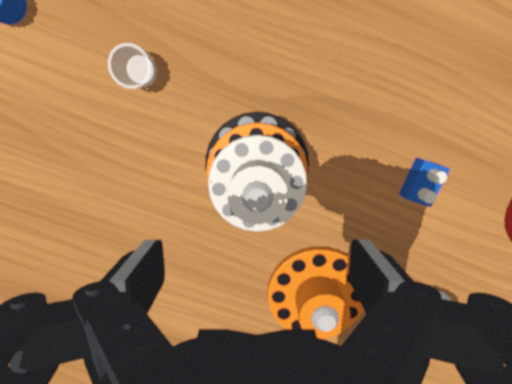

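White is seated flat: disc top at 117.6 mm, hub top at 149.4 mm, axis (0.4745, 0.0140). Now the cap.

Emit:
send_rows(increments=[1,6,0,0,0,0,1,2,12,0,0,0,0,1,3,18,-2,0,0,0,1,4,24,-5,0,0,0,1,5,28,-7,0,0,0,1,5,28,-7,0,0,0,1,5,28,-7,0,0,0,1,5,28,-7,0,0,0,1])

```text
time_s: 23.35
tcp_pos: [0.5234, 0.2921, 0.2341]
tcp_rot: [0.983, 0.181, 0.0, 0.001]
force: [0.5, -0.2, -0.4]
grip_width: 0.0852
```

```bash
python3 - <<'E'
from h import *
im,d,K,E=grab('wrist','w15.png'); s=arm.sense(); print(s['time_s'],np.round(s['tcp_pos'],4),s['q'].round(2))
P=cloud(d,K,E)
around(P,(.539,.325),.05,((.004,.06),(.03,.06)))
E
```

```text
23.4 [0.5235 0.2921 0.2344] [ 0.08  0.49 -0.83  1.75  0.41  1.07 -2.1 ]
z0.004-0.060 n2170 c 0.5392 0.3259 D 46.1 zmax 0.0359 zmed 0.0335
z0.030-0.060 n2080 c 0.5392 0.3260 D 46.1 zmax 0.0359 zmed 0.0335
```

View pics/w15.png

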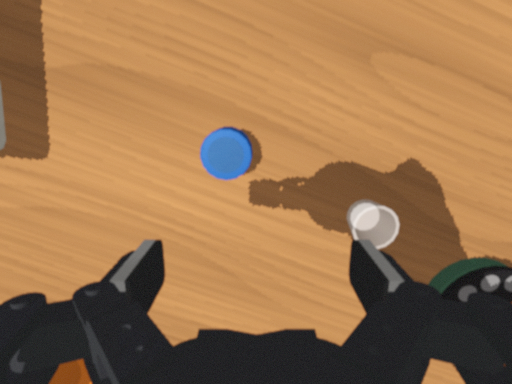

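The cap is at (226,154), axis (0.5392, 0.326), top at 33.5–35 mm.

Emit:
send_rows(increments=[1.5,3.4,-4,0,0,0,1,1.5,3.4,-8,0,0,0,1,1.5,3.4,-9,0,0,0,1,1.5,3.4,-9,0,0,0,1,1.5,3.4,-9,0,0,0,1])

```text
time_s: 24.02
tcp_pos: [0.5389, 0.3281, 0.1461]
tcp_rot: [0.983, 0.182, 0.002, -0.0]
force: [-0.5, 0.5, -1.1]
grip_width: 0.0854
```

Emit:
send_rows(increments=[0,-0.2,-3,0,0,0,1,0,-0.2,-5.5,0,0,0,1,0,-0.2,-6.4,0,0,0,1,0,-0.2,-6.4,0,0,0,1,0,-0.2,-6.4,0,0,0,1])

```text
time_s: 24.65
tcp_pos: [0.5381, 0.3268, 0.0808]
tcp_rot: [0.983, 0.182, 0.001, -0.0]
force: [-0.5, -0.5, 0.6]
grip_width: 0.0852
```

Emit:
send_rows(increments=[0,0,0,0,0,0,0.3,0,0,0,0,0,0,0.3,0,0,0,0,0,0,0.3,0,0,0,0,0,0,0.3,0,0,0,0,0,0,0.3,0,0,0,0,0,0,0.3])

```text
time_s: 25.4
tcp_pos: [0.5382, 0.3266, 0.0808]
tcp_rot: [0.983, 0.182, 0.001, -0.0]
force: [-0.3, 0.9, 5.7]
grip_width: 0.0441
```

Emit:
send_rows(increments=[0,0,2,0,0,0,0.3,0,0,6,0,0,0,0.3,0,0,11,0,0,0,0.3,0,0,16,0,0,0,0.3,0,0,20,0,0,0,0.3,0,0,20,0,0,0,0.3,0,0,20,0,0,0,0.3,0,0,20,0,0,0,0.3])

```text
time_s: 26.4
tcp_pos: [0.5367, 0.3249, 0.2777]
tcp_rot: [0.983, 0.182, -0.002, 0.001]
force: [0.3, 0.6, -1.0]
grip_width: 0.0443
```

```bash
cat > holdc.py <<'E'
from h import *
import sys
im,d,K,E=grab('wrist',sys.argv[1]+'.png'); s=arm.sense(); t=s['tcp_pos']; print(s['time_s'],np.round(t,4),np.round(s['force'],2),s['grip_width'])
hsv=cv2.cvtColor(im,cv2.COLOR_RGB2HSV); m=cv2.inRange(hsv,(100,110,25),(125,255,255))>0
P=cloud(d,K,E); m&=(np.hypot(P[...,0]-t[0],P[...,1]-t[1])<.045)&(P[...,2]>t[2]-.09)
S=P[m]; T=S[S[:,2]>S[:,2].max()-.006]
print(len(S),S[:,2].max(),np.median(T[:,2]),cv2.minEnclosingCircle(T[:,:2].astype(np.float32)))
A=np.c_[T[:,:2]-T[:,:2].mean(0),np.ones(len(T))]; print('plane',np.linalg.lstsq(A,T[:,2],rcond=None)[0])
E
python3 holdc.py w16
```

```text
26.45 [0.5368 0.3251 0.2778] [ 0.45 -0.26 -0.43] 0.04437798931737501
9465 0.23281552212926715 0.2305249410791101 ((0.5378542542457581, 0.32466545701026917), 0.023436177521944046)
plane [-0.01647226 -0.00951089  0.23045899]
```

View pics/w16.png

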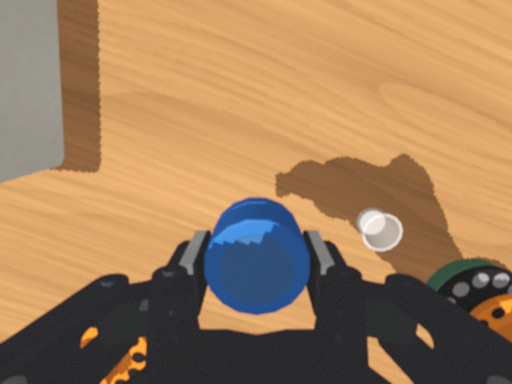

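The cap is held at (257,255), axis (0.5378, 0.3247). I carry it to the stack.

Emit:
send_rows(increments=[-0.6,-3,0,0,0,0,0.3,-1.6,-8,0,0,0,0,0.3,-2.6,-13,0,0,0,0,0.3,-3.6,-18,0,0,0,0,0.3,-4.6,-23,0,0,0,0,0.3,-5.6,-28,0,0,0,0,0.3,-6.3,-31.1,0,0,0,0,0.3,-6.3,-31.1,0,0,0,0,0.3])

```text
time_s: 27.45
tcp_pos: [0.4734, 0.0114, 0.2786]
tcp_rot: [0.984, 0.179, -0.002, 0.0]
force: [-0.1, -0.5, -0.8]
grip_width: 0.0444
```

Emit:
send_rows(increments=[0,0,-1,0,0,0,0.3,0,0,-1.5,0,0,0,0.3,0,0,-1.5,0,0,0,0.3,0,0,-1.5,0,0,0,0.3])

```text
time_s: 27.95
tcp_pos: [0.4748, 0.0159, 0.2648]
tcp_rot: [0.983, 0.183, 0.0, -0.0]
force: [-1.1, 0.3, -1.3]
grip_width: 0.0446
```

```bash
python3 holdc.py w17
```

```text
28.0 [0.4748 0.0157 0.265 ] [-1.71 -0.31 -1.22] 0.04448139664864902
9553 0.22026350601678318 0.2177251670359391 ((0.47626933455467224, 0.01594235561788082), 0.023197242990136147)
plane [-0.01195453 -0.00685281  0.21766995]
```

Emit:
send_rows(increments=[-0.2,-0.2,-1,0,0,0,0.3,-0.2,-0.2,-2,0,0,0,0.3,-0.2,-0.2,-2.8,0,0,0,0.3,-0.2,-0.2,-3.2,0,0,0,0.3,-0.2,-0.2,-3.4,0,0,0,0.3,-0.2,-0.2,-3.5,0,0,0,0.3,-0.2,-0.2,-3.5,0,0,0,0.3])

```text
time_s: 28.88
tcp_pos: [0.4729, 0.0133, 0.2308]
tcp_rot: [0.983, 0.182, -0.0, 0.0]
force: [-2.2, -0.3, 5.2]
grip_width: 0.044
```

Emit:
send_rows(increments=[0,0,-0.1,0,0,0,0.3,0,0,-0.1,0,0,0,0.3])

```text
time_s: 29.12
tcp_pos: [0.4733, 0.0134, 0.2308]
tcp_rot: [0.983, 0.182, 0.0, 0.0]
force: [-3.1, -0.2, 10.4]
grip_width: 0.0442
```

Emit:
send_rows(increments=[0,0,0,0,0,0,1,0,0,0.1,0,0,0,1,0,0,0.1,0,0,0,1,0,0,0.1,0,0,0,1,0,0,3,0,0,0,1,0,0,8,0,0,0,1,0,0,10,0,0,0,1,0,0,10,0,0,0,1])

```text
time_s: 30.12
tcp_pos: [0.4738, 0.0132, 0.3306]
tcp_rot: [0.983, 0.182, 0.002, 0.001]
force: [-0.2, -0.4, -0.9]
grip_width: 0.0851
```

Emit:
send_rows(increments=[0,0,0,0,0,0,1,0,0,0,0,0,0,1])

```text
time_s: 30.38
tcp_pos: [0.4717, 0.0129, 0.3272]
tcp_rot: [0.983, 0.182, -0.001, -0.001]
force: [-1.0, 0.8, -0.2]
grip_width: 0.0855
```

```bash
python3 - <<'E'
from h import *
im,d,K,E=grab('wrist','w18.png'); s=arm.sense(); print(s['time_s'],np.round(s['tcp_pos'],4),np.round(s['force'],2),s['grip_width'])
P=cloud(d,K,E); around(P,(.4745,.014),.04,((.17,.2),))
T=P[(np.hypot(P[...,0]-.4745,P[...,1]-.014)<.021)&(P[...,2]>.17)]
A=np.c_[T[:,:2]-[.4745,.014],np.ones(len(T))]; print('plane',np.linalg.lstsq(A,T[:,2],rcond=None)[0])
a,_,_,_=grab('scene','scene1.png');b,_,_,_=grab('side','side1.png')
c=np.hstack([cv2.resize(a[130:300,130:360],(400,296)),cv2.resize(b[120:260,180:370],(400,296))]); cv2.imwrite('pics/fin.png',c[:,:,::-1])
E
```

```text
30.425 [0.4718 0.0129 0.3274] [-0.93 -0.04 -0.75] 0.08531161255946589
z0.170-0.200 n3107 c 0.4751 0.0130 D 46.2 zmax 0.1861 zmed 0.1835
plane [5.12464848 1.86572214 0.26246946]
```

View pics/fin.png

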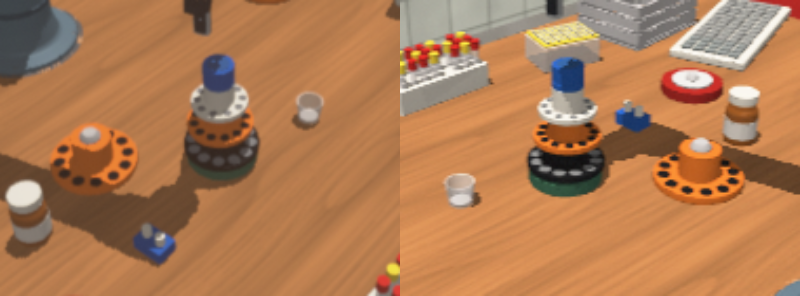

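View pics/w18.png

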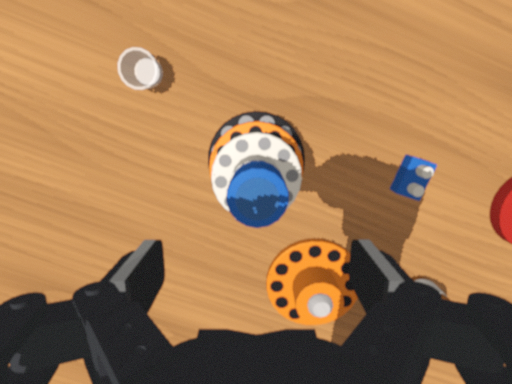

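The stack is standing complete in the scene, side and wrist views, with the cap at wrist pixel (258,193). The plane fit failed because gripper points were mixed in, so I redo it on the saved picture and check the bystanders.

```bash
python3 - <<'E'
from h import *
z=np.load('last_wrist.npz'); P=cloud(z['d'],z['K'],z['E'])
T=P[(np.hypot(P[...,0]-.475,P[...,1]-.013)<.020)&(abs(P[...,2]-.183)<.01)]
A=np.c_[T[:,:2]-[.475,.013],np.ones(len(T))]; print('cap plane',np.linalg.lstsq(A,T[:,2],rcond=None)[0])
z=np.load('last_scene.npz'); P=cloud(z['d'],z['K'],z['E'])
for n,c in dict(cup=(.526,.171),vials=(.525,-.181),jar=(.3765,-.271),red=(.545,-.355)).items(): print(n); around(P,c,.07,((.03,.2),))
E
```

```text
cap plane [-0.00123781  0.00049005  0.18370116]
cup
z0.030-0.200 n56 c 0.5270 0.1733 D 46.8 zmax 0.0385 zmed 0.0332
vials
z0.030-0.200 n62 c 0.5263 -0.1795 D 38.4 zmax 0.0415 zmed 0.0369
jar
z0.030-0.200 n596 c 0.3796 -0.2732 D 53.7 zmax 0.0885 zmed 0.0723
red
z0.030-0.200 n52 c 0.5500 -0.3530 D 22.6 zmax 0.0350 zmed 0.0317
```

The cap top is level at 183.7 mm (184 expected) and the bystanders haven't moved. I hand the job in.

```bash
python3 -c "
from plant import arm
print(arm.finish_job(), arm.sense()['time_s'])"
```

```text
the job is handed in; nothing more can be done
the job is handed in; nothing more can be done
```

I built the carousel on the green drive in the order asked: black tier, the smallest orange tier, white tier, then the blue cap. I handed it in just after 30 s, with the gripper open and clear above the stack.

- **Seating:** after each placing I measured the height. Disc tops stood at 33.7, 75.7 and 117.6 mm (34, 76 and 118 expected), and the cap top at 183.7 mm (184 expected). All were level, and all four axes lie within about 2 mm of each other.
- **Bystanders:** the cup, vial block and jar measured within about 2 mm of where they started, which is the measuring noise. The red drive is empty.
- **Forces:** the largest reading, at the end of each placing, was about 15 N.

What disagreed or went wrong:
- **Stray turn:** one row while carrying the black tier had a 0.3 rad turn that I typed by mistake. The next rows undid it and nothing was disturbed.
- **Early image over the stack:** while carrying the orange tier, one picture taken before the arm had settled was 2–3 mm off. I repeated it before lowering.
- **First cap flatness check:** the fit failed because it took in gripper points. I redid it correctly on the same picture.

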